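# Fold out the drying hook and hang the slide carrier

### The arm

A 6-joint arm with a two-finger parallel gripper is mounted at the origin on the work surface. World frame = base frame: x ahead of the robot, y to its left, z up, the work surface at z = 0. Lengths are in m, angles in rad, forces in N, time in s.
With the tool pointing down it reaches from about 0.275 to 0.75 m from the base axis. Payload 10.2 kg.
Tool frame: the origin (TCP) lies midway between the tips of the shut fingers; the grasp point (between the pads) lies 19 mm behind it (env.hold_point_z is the distance from the TCP to the grasp point, in m); x points along the fingers, z is the direction in which the jaws open and shut, and the axes are right-handed (so a half turn about x gives the same grasp; the last joint's range is limited). The gripper opens to 85 mm and grips with 20 to 120 N. Pads are 22 mm wide; open, the fingers measure 114 mm over their backs; the gripper's body (76 mm by 85 mm) begins 54 mm behind the grasp point. The pads swing forward as they close: fully open they stand 13 mm farther back than shut.
Start: joints at [-1.556, 0.313, 1.498, -0, 1.331, -0.223], TCP at [0.124, -0.51, 0.231] pointing down, gripper open.
Joint ranges: [-2.94, 2.94], [-0.97, 2.17], [0.19, 2.56], [-1.23, 4.37], [0.02, 3.11], [-2.88, 2.88]. Speed limits (rad/s): [2.39, 2.39, 3.01, 3.14, 3.14, 3.14].

### API

Orientations are given as a unit quaternion [x, y, z, w].
In Python, from bench import env, kinematics, monitor, eyes, job gives the robot as it stands. The module is installed in compiled form; this text tells all that it offers. Calls block until the motion is done:
- env.reach(position, orientation): joint-space move of the TCP to a pose.
- env.movel(position, velocity=0.15, frame=None, guard=None): straight line of the TCP; frame=None keeps the orientation; velocity is the mean speed in m/s. With guard (N) it stops when the force on the tool has changed by that much, and returns True; else False.
- env.set_joints(angles): joint-space move.
- env.release() and env.close_gripper(effort=None): open the fingers fully, or close them until they stop; effort is the grip in N (None keeps the last).
- env.hold(seconds).
- kinematics.ik(position, orientation): joint angles nearest the present ones, or None.
- monitor.sense(): the state.
- eyes.grab_frame(name): name is "scene" or "top"; returns a dict with "frame" (400x640x3 uint8, red, green, blue), "mtx" (3x3 intrinsics, pixels), "view" (4x4, takes a point from world to camera coordinates). Camera axes: x right, y down, z forward; pixel columns grow to the right and rows downward; lengths in m; the calibration is good to about 2 mm. A picture is of the moment at which its call begins. There is no depth.
A pose or a line that the arm cannot do raises env.MotionError and nothing moves.
- job.hand_in(): hands the job in, once; it reports no verdict.
The state is a dict: "clock": time; "joints": joint angles; "qvel": joint speeds; "joint_efforts": joint torques, N m; "position": TCP position; "ee_rot": TCP orientation; "contact_force": force on the tool from outside, world axes, zero at the start; "ft_torque": the same for the moment, N m; "finger_gap": opening from 0.0 (shut) to 1.0 (fully open).
Only numpy, scipy, OpenCV 4.12 (cv2) and the standard library are available. Lean on these libraries where they do the work, as an engineer would, in place of code of your own. Each camera call takes 0.05 s, during which the arm holds its last target. There are 200 camera calls.

### The job

Swing the folded steel hook on the white draining board out until it reaches its stop, square to the board. Only then pick up and hang the slide carrier with the window-shaped handle on it to drain: the hook's arm through the window, the top bar of the window resting on the arm between the hinge and the upturned end, the carrier hanging free and still. Leave the other things on the bench where they are.

Things in the scene. Friction and masses are not known exactly. Their poses are not given: they have to be found in the camera images.
- board: White upright draining board, 270 mm wide, top at 185 mm, on a drip foot 300 x 150 x 20 mm. Fixed. Origin on the bench straight below the hook's hinge axis. Own -y points out of the face to the open bench (face at own y = 30 mm, x -220 to 50 mm; foot to y = -75 mm); own x runs along the face. Three short fixed pegs stick out below 100 mm height, at own x -195 to -95 mm.
- hook (a joint): Angle of the steel folding hook about its upright hinge, rad. 0 = folded flat, arm along the board's own -x; grows as it swings out (anticlockwise from above) to a hard stop at 1.571, arm along the board's own -y. Stays where left (friction 0.12 N m, about 1 N at the post).
- hook_hinge (a point): On the hinge axis at the height of the arm's top face (162 mm above the bench). Turns with the hook: own -x points along the arm to its upturned end, z up. The hinge barrel is 20 mm across and rises 9 mm above the arm; a steel lug reaches 180 mm height.
- hook_seat (a point): Middle of the arm's top face, 60 mm from the hinge axis; axes as hook_hinge. The arm is a flat bar 120 mm long, 10 mm wide, 12 mm high (150 to 162 mm above the bench).
- hook_post (a point): Top centre of the upturned end: a round upright post, 12 mm diameter, standing 30 mm above the arm's top face (top at 192 mm), 114 mm from the hinge axis; the arm ends 6 mm beyond it. A good place to pinch from above; the folded arm's axis is 30 mm in front of the board's face. Axes as hook_hinge.
- carrier: Loose white slide carrier to hang, 130 to 250 g: basket 90 (x) x 60 (y) x 35 mm high, upright window handle in its xz plane. Window 68 mm wide, 35 to 110 mm above the underside; over it a top bar 88 mm long, 12 mm thick (y), 110 to 120 mm; on its middle a grip tab 30 (x) x 12 (y) mm, up to 166 mm. Symmetric under a half turn. Origin: centre of the underside, z up.
- carrier_eye (a point): Centre of the underside of the carrier's top bar, 110 mm above its underside: what rests on the hook. Axes as the carrier; the hook's arm passes along its y.
- carrier_tab (a point): Middle of the carrier's grip tab, 143 mm above its underside (33 mm above carrier_eye). Axes as the carrier.
- post_carrier: Bystander: loose slide carrier with the same 90 x 60 x 35 mm basket but only a central post with a round knob (126 mm high), no window. Origin at the centre of the underside.
- tip_box: Bystander: loose clear pipette tip box, 88 x 118 x 95 mm high. Origin at the centre of the underside.
- tube_rack: Bystander: loose white grid rack, 105 x 150 x 75 mm, with tubes up to 120 mm high. Origin at the centre of the underside.
- jar: Bystander: loose amber glass jar, 60 mm diameter, 85 mm high. Origin at the centre of the underside.
- beaker: Bystander: loose glass beaker, 72 mm diameter, 90 mm high. Origin at the centre of the underside.
- reagent: Bystander: loose glass bottle, 68 mm diameter, 160 mm high. Origin at the centre of the underside.
- pot: Bystander: loose white pot, 90 mm diameter, 110 mm high. Origin at the centre of the underside.

How it is judged:
On the way, in this order (a step that is already met when the one before it is completed fails the run):
1. the hook is swung out to its stop, the carrier still standing on the bench (value of joint hook above 1.4 rad and height (world z) of carrier below 0.02 m), for 0.2 s.
2. the hook's arm is through the carrier's window, its top bar over the arm between hinge and upturned end (x of carrier_eye in the frame of hook_seat between -0.045 and 0.045 m and y of carrier_eye in the frame of hook_seat between -0.032 and 0.032 m and z of carrier_eye in the frame of hook_seat between -0.01 and 0.06 m), for 0.1 s.
At the end, for the whole second after the job is handed in: The hook stands out within 10 degrees of its stop; the carrier hangs on it, the middle of its window's top bar on the arm (within 10 mm in height, 45 mm along the arm of its middle, 32 mm sideways), upright within 11 degrees and at rest (value of joint hook above 1.4 rad and x of carrier_eye in the frame of hook_seat between -0.045 and 0.045 m and y of carrier_eye in the frame of hook_seat between -0.032 and 0.032 m and z of carrier_eye in the frame of hook_seat between -0.01 and 0.01 m and angle between carrier's own z axis and vertical below 0.2 rad and linear speed of carrier below 0.03 m/s and angular speed of carrier below 0.2 rad/s); the robot touches nothing.
It fails at once if another thing on the bench is shoved or knocked (more than 30 mm) (distance of any of post_carrier, tip_box, tube_rack, jar, beaker, reagent, pot from where it was at the start of the episode above 0.03 m).
It also fails if it takes over 58 s, if anything falls off the work surface, if the arm or the gripper's body presses on something with over 40 N, if the wrist force passes 120 N, or if a joint passes its speed limit or range.

## Working session

There is one attempt and no reset: what is moved stays moved. The work goes in short steps, each a Python script; the robot and the scene stay as the last script left them, time stands still between calls to the robot, and variables do not carry over. Pictures are saved under pics/ and viewed, about 8 in all and at most 12, crops included, and the job is handed in when it is done.

```bash
mkdir -p pics; cat > h.py <<'E'
import numpy as np, cv2
from bench import env, kinematics, monitor, eyes, job
def snap(name,fn,crop=None,scale=1):
    f=eyes.grab_frame(name); im=f["frame"]
    if crop: im=im[crop[1]:crop[3],crop[0]:crop[2]]
    if scale!=1: im=cv2.resize(im,None,fx=scale,fy=scale,interpolation=cv2.INTER_CUBIC)
    cv2.imwrite("pics/"+fn,im[:,:,::-1]); return f
def back(f,px,z):
    "pixel -> world point at height z"
    V=f["view"];R=V[:3,:3];t=V[:3,3]
    d=R.T@np.linalg.inv(f["mtx"])@np.array([px[0],px[1],1.]);c=-R.T@t
    return c+d*(z-c[2])/d[2]
def proj(f,p):
    q=f["mtx"]@(f["view"]@np.append(p,1))[:3]; return q[:2]/q[2]
E
python3 - <<'E'
from h import *
for n in("top","scene"):
    f=snap(n,n+"0.png",scale=1.25); np.savez(n+"0.npz",**f); R=f["view"][:3,:3]; print(n,-R.T@f["view"][:3,3],R[2],f["mtx"][0,0])
s=monitor.sense();print(s["ee_rot"],s["position"],s["clock"],env.hold_point_z)
E
```

```text
top [ 0.33942327 -0.0372125   1.36892228] [ 0.18544818 -0.02196211 -0.98240859] 484.45236625215347
scene [ 1.35645479 -0.56671941  1.20729614] [-0.54542746  0.35315569 -0.76012495] 518.505922419581
[ 0.43748172  0.55604988 -0.4368335   0.55551307] [ 0.12365514 -0.50999801  0.23077847] 0.1 0.0187
```

View pics/top0.png

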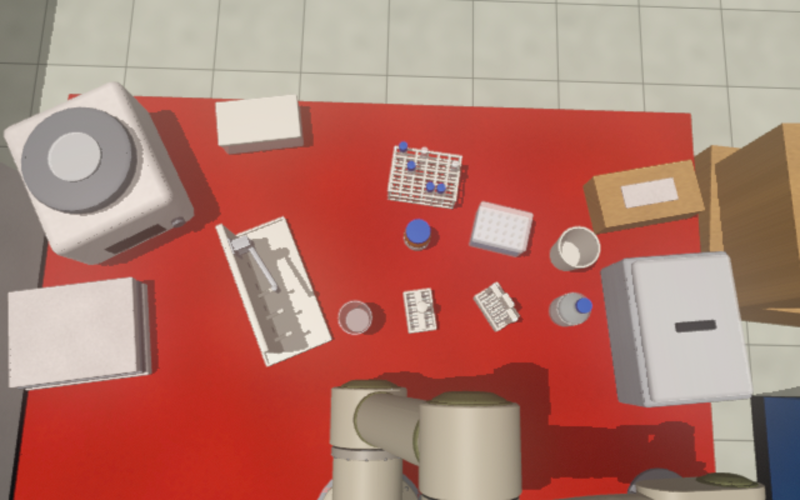

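View pics/scene0.png

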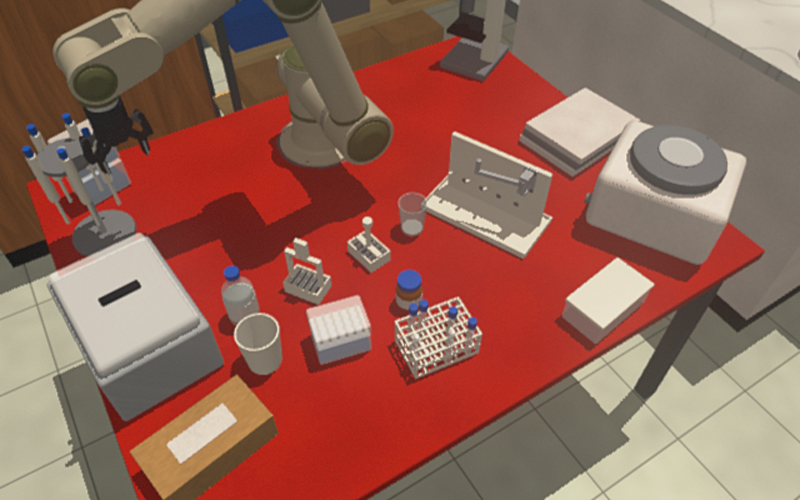

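```bash
python3 - <<'E'
import numpy as np,cv2
t=np.load("top0.npz")["frame"];s=np.load("scene0.npz")["frame"]
def c(im,x,y,w=100,h=75):
    return cv2.resize(im[y:y+h,x:x+w],(400,300),interpolation=cv2.INTER_CUBIC)
o=np.vstack([np.hstack([c(t,165,165),c(t,315,205)]),np.hstack([c(s,340,105),c(s,215,165)])])
cv2.imwrite("pics/c1.png",o[:,:,::-1])
E
```

```text
(no output)
```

View pics/c1.png

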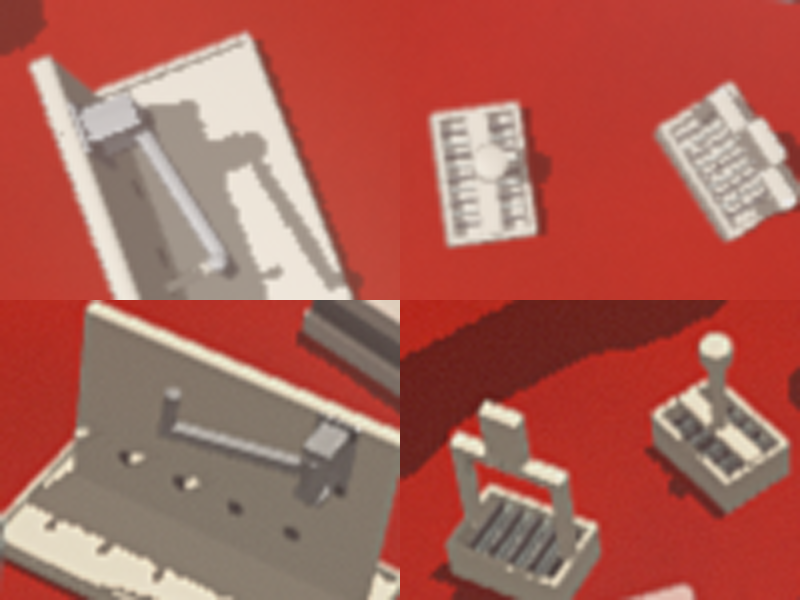

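```bash
cat > fit.py <<'E'
from h import *
from scipy.optimize import least_squares
F={n:dict(np.load(n+"0.npz")) for n in("top","scene")}
def fit(obs,x0):
    def pt(v,p): c,s=np.cos(v[2]),np.sin(v[2]); return np.array([v[0]+c*p[0]-s*p[1],v[1]+s*p[0]+c*p[1],p[2]])
    fun=lambda v:np.concatenate([proj(F[n],pt(v,p))-px for n,p,px in obs])
    r=least_squares(fun,x0,loss="soft_l1"); print(r.x.round(4),"res px",r.fun.reshape(-1,2).round(1).tolist()); return r.x,pt
T,S="top","scene"
B=[(T,(.065,-.075,.02),(227.5,173.75)),(T,(-.235,-.075,.02),(264.8,272)),(S,(-.22,.03,.185),(362.5,106.25)),
(S,(.065,-.075,.02),(418.4,203.2)),(S,(-.235,-.075,.02),(341.6,164))]
p0=back(F[T],(193,194.5),.17); print("lug",p0,back(F[S],(422.5,138.75),.18),back(F[T],(193,194.5),.18))
v,pt=fit(B,[p0[0],p0[1],-1.9])
print("post top",back(F[T],(218,228.8),.192),back(F[S],(383,128.2),.192),"folded pred",pt(v,(-.114,0,.192)))
C=[(T,(0,0,.166),(407,240)),(T,(.044,0,.12),(396.25,229.5)),(T,(-.044,0,.12),(411.25,252.5)),
(S,(0,0,.166),(240.5,193)),(S,(.044,0,.12),(254.5,208.75)),(S,(-.044,0,.12),(230,200))]
q=back(F[T],(407,240),.166);print(q,back(F[S],(240.5,193),.166))
for s in(0,1):
    C2=C if s==0 else C[:4]+[(S,(-.044,0,.12),(254.5,208.75)),(S,(.044,0,.12),(230,200))]
    fit(C2,[q[0],q[1],.6])
for n,px,z in[("post_carrier",(337,246),.126),("beaker",(284,254),.05),("jar",(334,187),.085),("tip",(402,183),.095),("reagent",(467,245),.16),("pot",(460,198),.11),("rack",(340,142),.075)]:
    print(n,back(F[T],px,z).round(3))
E
python3 fit.py
```

```text
lug [0.56410001 0.26994187 0.17      ] [0.56595841 0.27319927 0.18      ] [0.56222602 0.26737995 0.18      ]
[0.5705 0.2592 0.3959] res px [[0.2, -1.5], [-0.8, -0.5], [-1.0, -0.3], [0.5, -0.1], [-4.9, -2.5]]
post top [0.47689471 0.1978811  0.192     ] [0.47934091 0.1929354  0.192     ] folded pred [0.46528755 0.21521654 0.192     ]
[ 0.46370917 -0.26793275  0.166     ] [ 0.4679467 -0.2655377  0.166    ]
[ 0.4658 -0.267   0.5244] res px [[-0.4, -0.9], [-1.5, -3.4], [0.6, 3.4], [-0.8, -0.3], [0.7, 1.0], [-1.7, -2.0]]
[ 0.4651 -0.2674  0.5082] res px [[-0.2, -0.6], [-1.1, -3.3], [0.5, 3.8], [-1.1, -0.4], [-26.3, -11.0], [24.8, 9.8]]
post_carrier [ 0.448 -0.095  0.126]
beaker [0.43  0.044 0.05 ]
jar [ 0.611 -0.086  0.085]
tip [ 0.625 -0.269  0.095]
reagent [ 0.455 -0.42   0.16 ]
pot [ 0.585 -0.422  0.11 ]
rack [ 0.741 -0.101  0.075]
```

```bash
cat >> h.py <<'E'
from scipy.spatial.transform import Rotation as Ro
def Q(a):
    x=np.array([0,0,-1.]);z=np.array([np.cos(a),np.sin(a),0]);return Ro.from_matrix(np.c_[x,np.cross(z,x),z]).as_quat()
H=np.array([.5705,.2592]); Y0=.396
def armdir(th): a=Y0+np.pi+th; return np.array([np.cos(a),np.sin(a)])
def st():
    s=monitor.sense(); print("t %.2f"%s["clock"],s["position"].round(4),"F",np.round(s["contact_force"],1),"gap %.3f"%s["finger_gap"],"j6 %.2f"%s["joints"][5]); return s
E
python3 - <<'E'
from h import *
post=np.array([.478,.1955]); d=post-H; th0=np.arctan2(d[1],d[0])-Y0-np.pi; th0=(th0+np.pi)%(2*np.pi)-np.pi
print("th0",th0,np.hypot(*d))
s=st()
for off in(0,np.pi):
    for th in(th0,.9,1.6):
        p=H+.114*armdir(th); r=kinematics.ik([*p,.172],Q(Y0+th+off)); print(off,th,None if r is None else np.round(r,2))
for off in (0,np.pi):
    for nm,p,a in(("pick",(.4658,-.267,.129),.55),("hang",(*(H+.06*armdir(np.pi/2)),.226),Y0)):
        r=kinematics.ik(p,Q(a+off));print(nm,off,None if r is None else np.round(r,2))
E
```

```text
th0 0.20706691217138484 0.11231179813358881
t 0.10 [ 0.1237 -0.51    0.2308] F [ 0.2 -0.3  0.2] gap 1.001 j6 -0.22
0 0.20706691217138484 [ 0.16  0.35  1.61 -0.    1.18 -0.44]
0 0.9 [ 0.06  0.44  1.48  0.    1.23 -1.23]
0 1.6 [ 0.06  0.61  1.21 -0.    1.32 -1.93]
3.141592653589793 0.20706691217138484 [ 0.16  0.35  1.61 -0.    1.18  2.7 ]
3.141592653589793 0.9 [ 0.06  0.44  1.48 -0.    1.23  1.91]
3.141592653589793 1.6 [ 0.06  0.61  1.21 -0.    1.32  1.21]
pick 0 [-0.74  0.44  1.6  -0.    1.1  -1.29]
hang 0 [ 0.14  0.55  1.16 -0.    1.43 -0.25]
pick 3.141592653589793 [-0.74  0.44  1.6  -0.    1.1   1.85]
hang 3.141592653589793 None
```

```bash
python3 - <<'E'
from h import *
th0=.207; p=H+.114*armdir(th0); q=Q(Y0+th0)
env.movel([.124,-.51,.30]); 
env.reach([*p,.30],q)
print(env.movel([*p,.174],guard=6)); st()
env.close_gripper(20); st()
f=snap("scene","g1.png",crop=(320,60,480,180),scale=4)
E
```

```text
False
t 4.47 [0.477  0.1946 0.1748] F [ 1.3 -0.2  0. ] gap 1.000 j6 -0.44
t 5.14 [0.4758 0.194  0.1741] F [-5.7 -3.3  3.8] gap 0.128 j6 -0.44
```

View pics/g1.png

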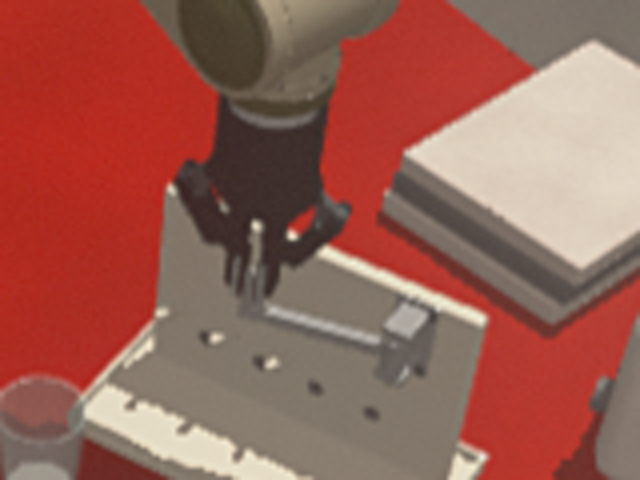

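```bash
python3 - <<'E'
from h import *
r=.1145
for th in np.linspace(.207,1.5,12)[1:]:
    u=armdir(th); hit=env.movel([*(H+r*u),.174],velocity=.08,frame=Q(Y0+th),guard=25)
    s=monitor.sense();F=s["contact_force"];fr=F[:2]@u; ft=F[:2]@np.array([-u[1],u[0]])
    print("%.2f"%th,hit,"Fr %.1f Ft %.1f Fz %.1f r %.4f"%(fr,ft,F[2],r), "%.3f"%s["finger_gap"])
    if hit: break
    r+=np.clip(fr*1e-4,-.001,.001)
st()
E
```

```text
0.32 False Fr 2.3 Ft 0.5 Fz 1.7 r 0.1145 0.128
0.44 False Fr -1.2 Ft 0.9 Fz 0.9 r 0.1147 0.127
0.56 False Fr -3.9 Ft 1.3 Fz 0.3 r 0.1146 0.133
0.68 False Fr -2.6 Ft 0.8 Fz 0.4 r 0.1142 0.126
0.79 False Fr -4.7 Ft 0.1 Fz 1.4 r 0.1140 0.130
0.91 False Fr -3.8 Ft 1.2 Fz 2.2 r 0.1135 0.129
1.03 False Fr -2.8 Ft 1.7 Fz 2.4 r 0.1131 0.129
1.15 False Fr -2.8 Ft -0.4 Fz 3.2 r 0.1128 0.127
1.26 False Fr -2.9 Ft 1.2 Fz 2.1 r 0.1126 0.126
1.38 False Fr -2.1 Ft 1.5 Fz 4.0 r 0.1123 0.129
1.50 False Fr -2.7 Ft 0.9 Fz 4.3 r 0.1120 0.129
t 8.68 [0.606  0.153  0.1741] F [-0.   2.8  4.3] gap 0.129 j6 -1.83
```

```bash
python3 - <<'E'
from h import *
r=.112
for th in np.arange(1.52,1.75,.02):
    u=armdir(th); env.movel([*(H+r*u),.174],velocity=.05,frame=Q(Y0+th),guard=25)
    s=monitor.sense();F=s["contact_force"];fr=F[:2]@u; ft=F[:2]@np.array([-u[1],u[0]])
    print("%.2f"%th,"Fr %.1f Ft %.1f"%(fr,ft),s["position"][:2].round(4), "%.3f"%s["finger_gap"])
    if abs(ft)>7: break
env.release(); p=s["position"]; env.movel([p[0],p[1],.30],velocity=.2)
env.reach([.45,-.1,.36],Q(Y0+.8)); st()
for n in("top","scene"): f=snap(n,n+"1.png"); np.savez(n+"1.npz",**f)
t=np.load("top1.npz")["frame"];s=np.load("scene1.npz")["frame"]
c=lambda im,x,y:cv2.resize(im[y:y+75,x:x+100],(400,300),interpolation=cv2.INTER_CUBIC)
o=np.vstack([np.hstack([c(t,165,165),c(t,345,205)]),np.hstack([c(s,340,105),c(s,205,165)])])
cv2.imwrite("pics/c2.png",o[:,:,::-1])
E
```

```text
1.52 Fr -2.2 Ft -1.4 [0.608  0.1537] 0.131
1.54 Fr -1.8 Ft 1.1 [0.6104 0.1546] 0.127
1.56 Fr -2.1 Ft 1.5 [0.6127 0.1555] 0.127
1.58 Fr -3.3 Ft 0.4 [0.6148 0.1564] 0.128
1.60 Fr -2.9 Ft -5.4 [0.6159 0.157 ] 0.126
1.62 Fr -4.2 Ft -16.7 [0.6163 0.1572] 0.128
t 12.86 [ 0.4505 -0.0995  0.3596] F [ 0.4 -0.2  0.2] gap 0.999 j6 -1.67
```

View pics/c2.png

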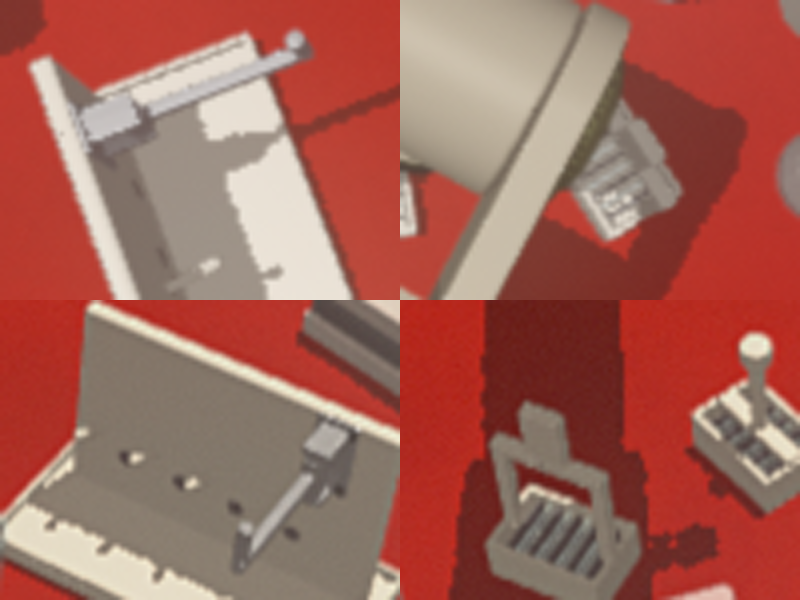

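```bash
python3 - <<'E'
from h import *
T=dict(np.load("top1.npz"));S=dict(np.load("scene1.npz"))
c=lambda ox,oy,x,y:(ox+x/4,oy+y/4)
print("post",back(T,c(165,165,294,38),.192),back(S,c(340,105,243,228),.192))
print("arm at barrel edge, z162",back(T,c(165,165,148,112),.162),"outer end",back(T,c(165,165,300,56),.162), back(S,c(340,105,307,177),.162), back(S,c(340,105,247,260),.162))
# carrier
print("tab top scene",back(S,c(205,165,142,112),.166),"bar ends",back(S,c(205,165,100,140),.12),back(S,c(205,165,200,175),.12))
for h,y in(((.5705,.2592),.396),((.5681,.2604),.435)):
  a=y-np.pi/2; u=np.array([np.cos(a),np.sin(a)])
  for r in(.02,.06,.114):
    p=[*(h+r*u),.162 if r<.1 else .192]; a1=proj(T,p);b1=proj(S,p); print(y,r,p[:2],((a1-[165,165])*4).round(),((b1-[340,105])*4+[0,300]).round())
E
```

```text
post [0.61353028 0.15584157 0.192     ] [0.61746295 0.15253789 0.192     ]
arm at barrel edge, z162 [0.57006085 0.24973386 0.162     ] outer end [0.60889524 0.15631797 0.162     ] [0.57839782 0.2452971  0.162     ] [0.62217962 0.1569923  0.162     ]
tab top scene [ 0.4679467 -0.2655377  0.166    ] bar ends [ 0.43680499 -0.28807246  0.12      ] [ 0.50060519 -0.24377291  0.12      ]
0.396 0.02 [np.float64(0.578214619856294), np.float64(0.240747774105196)] [163. 100.] [302. 479.]
0.396 0.06 [np.float64(0.5936438595688818), np.float64(0.203843322315588)] [223.  77.] [275. 511.]
0.396 0.114 [np.float64(0.6144733331808755), np.float64(0.15402231239961717)] [297.  37.] [242. 525.]
0.435 0.02 [np.float64(0.5765282080273331), np.float64(0.2422625991540133)] [161. 102.] [302. 477.]
0.435 0.06 [np.float64(0.593384624081999), np.float64(0.20598779746203982)] [220.  78.] [277. 509.]
0.435 0.114 [np.float64(0.6161407857557979), np.float64(0.15701681517787563)] [292.  34.] [247. 524.]
```

```bash
python3 - <<'E'
from h import *
q=Q(.57)
env.reach([.466,-.2665,.25],q)
print(env.movel([.466,-.2665,.132],guard=6)); st()
env.close_gripper(50); st()
env.movel([.466,-.2665,.30],velocity=.15); st()
f=snap("scene","p1.png",crop=(180,80,340,240),scale=3.5)
E
```

```text
False
t 14.71 [ 0.4665 -0.2666  0.1331] F [-0.4  0.7  0.1] gap 1.001 j6 -1.31
t 15.26 [ 0.466  -0.2667  0.1322] F [-0.9 -2.5  2.7] gap 0.342 j6 -1.31
t 16.52 [ 0.4658 -0.2663  0.2991] F [-0.4  0.4 -2.2] gap 0.338 j6 -1.31
```

View pics/p1.png

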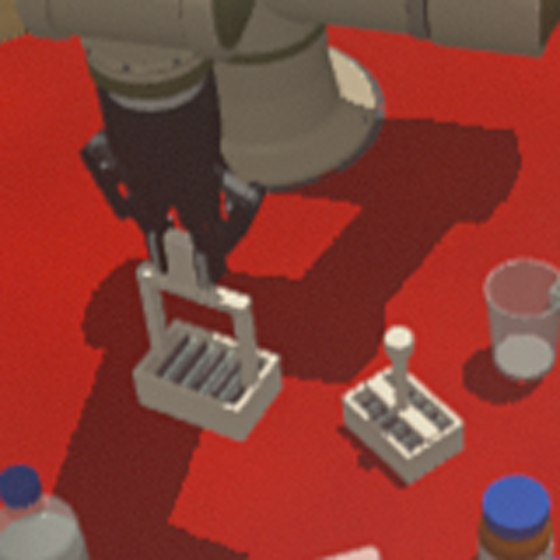

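```bash
python3 - <<'E'
from h import *
q=Q(.415);u=np.array([np.cos(.415-np.pi/2),np.sin(.415-np.pi/2)]);seat=np.array([.5935,.205]);pre=seat+.145*u
env.movel([*pre,.30],velocity=.2,frame=q)
env.movel([*pre,.229],velocity=.12); st()
f=snap("scene","q1.png",crop=(320,80,480,200)); np.savez("scene2.npz",**f)
print(env.movel([*(seat+.03*u),.229],velocity=.1,guard=5)); st()
g=snap("scene","q2.png")
g2=snap("top","q3.png")
c=lambda im,x,y:cv2.resize(im[y:y+100,x:x+133],(400,300),interpolation=cv2.INTER_CUBIC)
o=np.vstack([np.hstack([c(f["frame"],340,90),c(g["frame"],340,90)]),np.hstack([c(g2["frame"],165,140)]*2)])
cv2.imwrite("pics/c3.png",o[:,:,::-1])
E
```

```text
t 19.40 [0.6523 0.0722 0.23  ] F [-0.3 -0.2 -1.8] gap 0.343 j6 -0.48
False
t 20.75 [0.6058 0.177  0.2289] F [ 0.3 -1.1 -2.2] gap 0.343 j6 -0.32
```

View pics/c3.png

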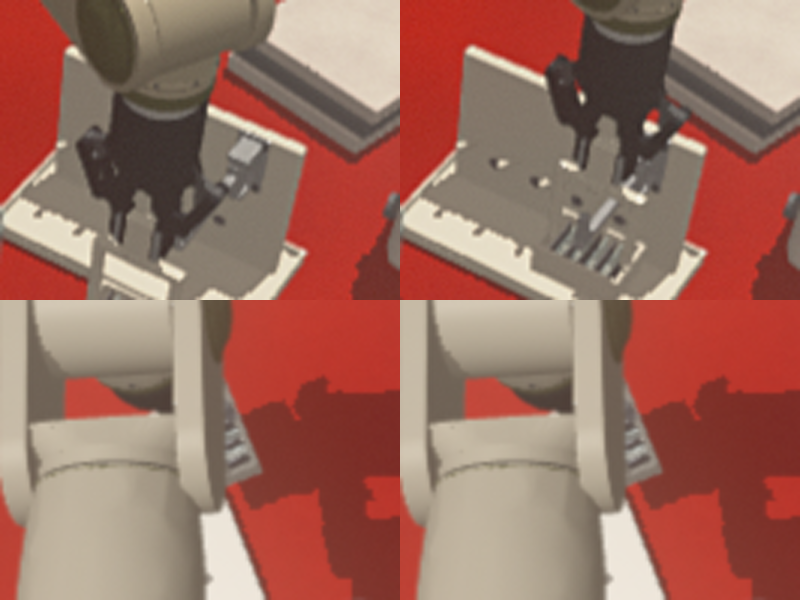

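```bash
python3 - <<'E'
from h import *
print(env.movel([.5935,.205,.229],velocity=.08,guard=5)); st()
print(env.movel([.5935,.205,.179],velocity=.04,guard=3)); st()
f=snap("scene","r1.png",crop=(340,90,473,190),scale=4)
E
```

```text
False
t 21.38 [0.5933 0.2054 0.2291] F [ 0.1 -0.4 -1.6] gap 0.343 j6 -0.27
True
t 22.41 [0.5934 0.205  0.1839] F [-1.6  0.   5.3] gap 0.344 j6 -0.27
```

View pics/r1.png

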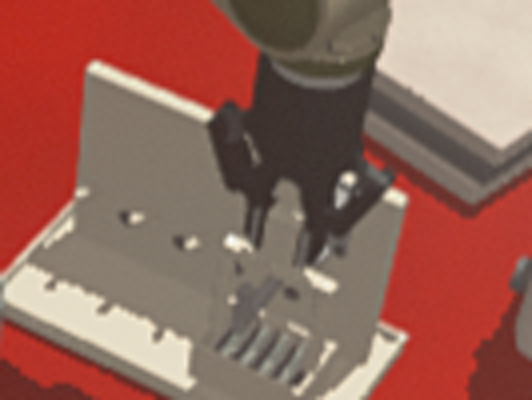

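Contact came at TCP z 0.184 m, which is the predicted height for the bar resting on the arm. In the picture the bar lies across the arm, so I'll release and back off.

```bash
python3 - <<'E'
from h import *
env.release(); env.hold(.3)
p=monitor.sense()["position"]
env.movel([p[0],p[1],.34],velocity=.12)
env.reach([.45,-.02,.38],Q(.8)); env.hold(1.0); st()
f=snap("scene","e1.png"); g=snap("top","e2.png"); np.savez("scene3.npz",**f); np.savez("top3.npz",**g)
c=lambda im,x,y:cv2.resize(im[y:y+75,x:x+100],(400,300),interpolation=cv2.INTER_CUBIC)
env.hold(.5); f2=eyes.grab_frame("scene")
print(np.abs(f2["frame"][90:190,340:473].astype(int)-f["frame"][90:190,340:473]).max())
o=np.vstack([np.hstack([c(f["frame"],340,105),c(g["frame"],165,160)]),np.hstack([cv2.resize(f["frame"],(400,300)),cv2.resize(g["frame"],(400,300))])])
cv2.imwrite("pics/c4.png",o[:,:,::-1])
E
```

```text
t 26.86 [ 0.45 -0.02  0.38] F [-0.3  0.3  0.2] gap 1.001 j6 -1.11
27
```

View pics/c4.png

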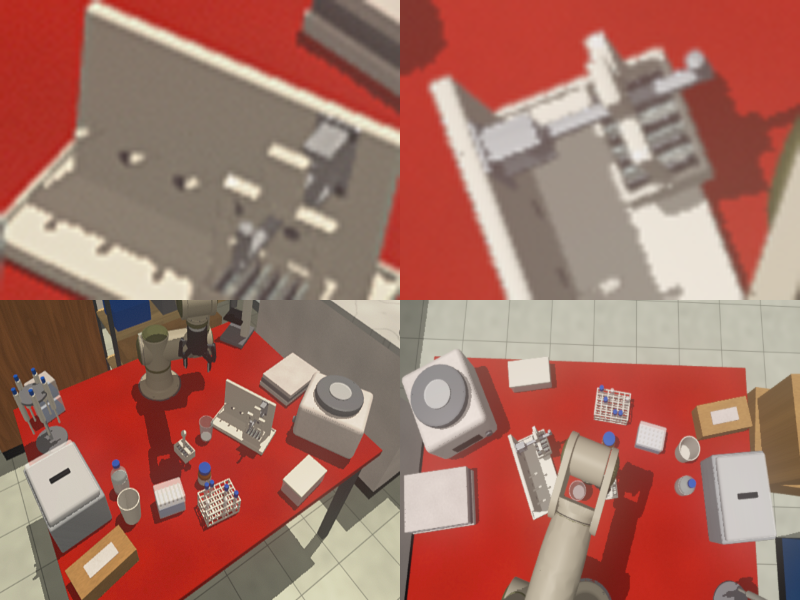

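```bash
python3 - <<'E'
from h import *
env.hold(2.5); T=dict(np.load("top3.npz"))
a=eyes.grab_frame("scene")["frame"].astype(int); env.hold(.4); b=eyes.grab_frame("scene")["frame"].astype(int)
print("carrier diff",np.abs(a-b)[90:190,340:473].max(),"static bench diff",np.abs(a-b)[250:300,0:150].max())
print("tab top",back(T,(165+(598-400)/4,160+40/4),.218)) 
job.hand_in(); st()
E
```

```text
carrier diff 28 static bench diff 6
tab top [0.61703937 0.21020595 0.218     ]
the job is handed in; nothing more can be done
the job is handed in; nothing more can be done
```

I swung the hook out to its stop, then picked up the windowed carrier, hung it on the arm and handed the job in at about 30 s. Hand-in gives no verdict, so I can't confirm a pass.

**What the checks showed**
- **Hook:** I pinched the post and swung it until the resisting force rose sharply, to about 17 N, at the expected stop angle. After that the post was within about 3 mm of where I predicted it.
- **Hanging:** the bar touched the arm with the tool at z = 0.184 m, the height expected for it resting there. The last pictures show the arm through the window, and the bar near the middle of the arm and roughly square to it.
- **Robot and bystanders:** the gripper is open and well clear of everything. By eye, the other things look undisturbed in the wide views; I didn't measure them again.

**Checks that were not clean**
- **Stillness:** comparing two frames 0.4 s apart just before hand-in, pixels around the carrier changed by up to 28 levels, against 6 on a plain patch of bench. An earlier pair, before a further 2.5 s wait, gave 27. I took this as image noise on edges because it hadn't changed, but a very small sway isn't ruled out.
- **Final position:** my last measurement of the carrier's tab came out at (0.617, 0.210), about 24 mm from the seat point at (0.594, 0.205). I think I picked the end of the bar instead of the tab, so I gave it no weight and did not repeat it.

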